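# Crack open a stuck desiccator lid and hold it ajar

### The arm

A 6-joint arm with a two-finger parallel gripper is mounted at the origin on the work surface. World frame = base frame: x ahead of the robot, y to its left, z up, the work surface at z = 0. Lengths are in m, angles in rad, forces in N, time in s.
With the tool pointing down it reaches from about 0.3 to 0.875 m from the base axis. Payload 6.4 kg.
Tool frame: the origin (TCP) lies between the finger pads; the fingertips stand 19 mm ahead of it and the grasp point (between the pads) is the TCP (ctrl.tips_ahead is the z of the fingertips in the tool frame, in m); z points along the fingers, y is the line along which they close (so a half turn about z gives the same grasp; the last joint's range is limited). The gripper opens to 85 mm and grips with 20 to 120 N. Pads are 22 mm wide; open, the fingers measure 114 mm over their backs; the gripper's body (76 mm by 85 mm) begins 54 mm behind the grasp point. The pads swing forward as they close: fully open they stand 13 mm farther back than shut.
Start: joints at [-1.527, 0.181, 1.607, -0, 1.354, -0.206], TCP at [0.142, -0.557, 0.25] pointing down, gripper open.
Joint ranges: [-2.99, 2.99], [-0.89, 2.07], [0.3, 2.58], [-1.14, 4.28], [0, 2.63], [-3.12, 3.12]. Speed limits (rad/s): [2.57, 2.57, 3.01, 3.14, 3.14, 3.14].

### API

Orientations are given as a unit quaternion [w, x, y, z].
In Python, from bench import readout, vision, ctrl gives the robot as it stands.
- The arm moves only by the tool play_rows, never from a script. Its arguments are lists of equal length, an entry for each row: "xyz": the shift along the tool's x, y, z in mm, a list of three; "rot": the turn, a rotation vector about the tool's x, y, z in rad, a list of three; "grip": the opening, from 0 (shut) to 1 (fully open). In form: {"xyz": [[x, y, z], ...], "rot": [[rx, ry, rz], ...], "grip": [grip, ...]}. A call has exactly 10 rows; each row is the pose to reach, as a shift and turn from the pose commanded when the call began, along the tool's axes at that moment; what a row does not reach only later rows make up. A row lasts 1/8 s, in which the tool goes at most 62.5 mm and 10.7 degrees, less where a joint would pass 70% of its speed; a pose out of reach is approached as far as the arm can. A call with a gripper value outside its range is refused whole. The fingers move at their own pace and stop on an object; the grip force is fixed at half the most. Time passes only in rows, so rows that repeat a pose let the fingers close, or fill a call up. It gives the time, the measured TCP pose, the force, the opening and the grip force at its end, in the units of the state.
- readout.get_obs(): the state, without advancing time (a new reading comes with each control period).
- vision.camera(name): name is "scene" or "top"; returns a dict with "color" (420x560x3 uint8, red, green, blue), "depth" (420x560 float32, m along the optical axis (not along the pixel's ray), 0 where there is no reading), "camera_matrix" (3x3 intrinsics, pixels), "extrinsics" (4x4, takes a point from camera to world coordinates). Camera axes: x right, y down, z forward; pixel columns grow to the right and rows downward; lengths in m; the calibration is good to about 2 mm. A picture is of the moment at which its call begins.
- ctrl.hand_in(): hands the job in; it is judged then, once.
The state is a dict: "time_s": time; "q": joint angles; "dq": joint speeds; "joint_efforts": joint torques, N m; "eef_pos": TCP position; "eef_rot": TCP orientation; "wrist_force": force on the tool from outside, world axes, zero at the start; "torque": the same for the moment, N m; "opening": opening from 0.0 (shut) to 1.0 (fully open); "grasp_force": force on a finger pad.
Only numpy, scipy, OpenCV 4.12 (cv2) and the standard library are available. Lean on these libraries where they do the work, as an engineer would, in place of code of your own. Each camera call takes 0.05 s, during which the arm holds its last target. There are 200 camera calls.

### The job

The sealed desiccator has to be aired slowly: slide the bolt on its front rim sideways off the lid's tab, all the way to its stop, then pull the lid up by its bar handle until the sticky gasket lets go, without letting the lid fly open. Finish still gripping the handle, holding the lid steady and only just open, its front edge about 30 mm above the rim, with the bolt still drawn; leave everything standing around the box as it is.

Things in the scene. Friction and masses are not known exactly. Their poses are not given: they have to be found in the camera images.
- chamber: the desiccator: a white box 220 (x) by 260 (y) mm, rim 120 mm above the bench, fixed, level; place and yaw vary. Origin: centre of its underside; x runs from the front (bolt and handle side, towards the robot) to the hinge side, y to its left, z up. A flat lid, aluminium with a clear window, lies on the rim, top face 131.5 mm above the bench, hinged along the far edge, opening upward at the front
- lid (a joint): lid angle in rad, 0 shut, growing as its front rises; 0.14 = 30 mm gap at the front edge (215 mm from the hinge). The lid falls shut if let go. Its gasket sticks: pulled up at the handle it resists with a peak of about 12 to 20 N (weight included) in the first 2 mm, gives way until the front is some 8 mm up, then only the lid's weight is left (2 to 5 N at the handle)
- pull (a point): the lid's handle: a steel bar 12 mm round, 102 mm long, parallel to the box's y, above the front part of the lid, on a 10 mm thick post near each end (72 mm clear between the posts, 26 mm free under the bar). Origin: the bar's centre, 164 mm above the bench when shut; axes as the box's when shut, turning with the lid
- hinge (a point): the middle of the lid's hinge line, 120 mm above the bench; the line is parallel to the box's y. The bar's centre lies 165 mm in front of it and 44 mm above it when shut, on the box's centre line
- bolt (a joint): how far the slide bolt is drawn, in m, along the box's +y: from 0 (thrown, lying over a tab on the lid's front edge, so that the lid cannot rise) to 0.055 (fully drawn, the stop); it starts anywhere up to 0.010. It slides with about 2 N of friction and stays where it is left
- bolt_knob (a point): the bolt's upright round knob on the box's front rim: 14 mm across (16 mm at its cap), 40 mm tall. The point is on its axis at the top, 176 mm above the bench; the bolt and its guide below reach up to 137 mm (keeper 141 mm)
- beaker: bystander: an empty glass beaker, 68 mm across, 90 mm tall; origin at the centre of its underside, loose on the bench, to be left where it is
- jar: bystander: a brown screw-top jar, 60 mm across, 100 mm tall; origin at the centre of its underside, loose on the bench, to be left where it is
- dish: bystander: a white ceramic evaporating dish, 84 mm across, 35 mm tall; origin at the centre of its underside, loose on the bench, to be left where it is
- weighing_bottle: bystander: a small stoppered glass weighing bottle, 40 mm across, 50 mm tall; origin at the centre of its underside, loose on the bench, to be left where it is
- spatula: bystander: a steel spatula lying flat, 170 mm long; origin at its underside, loose on the bench, to be left where it is
- wash_bottle: bystander: a white plastic bottle, 60 mm across, 115 mm tall; origin at the centre of its underside, loose on the bench, to be left where it is

How it is judged:
By the outcome, as a careful person would: the job done as asked, in the order asked, and still so for the second after the job is handed in, while the arm keeps its last pose, push and grip.
It also fails if it takes over 48 s, if anything falls off the work surface, if the arm or the gripper's body presses on something with over 40 N, if the wrist force passes 120 N, or if a joint passes its speed limit or range.

## Working session

There is one attempt and no reset: what is moved stays moved. The work goes in short steps, Python scripts to look and compute and a tool call to move; the robot and the scene stay as the last step left them, time stands still between calls to the robot, and variables do not carry over. Pictures are saved under pics/ and viewed, at most 10 in all, crops included, and the job is handed in when it is done.

Besides the shell and the picture viewer there is one more tool, called by a JSON object that holds its "fn" and its "kwargs". play_rows: Moves the arm, as the interface text tells. Its arguments: {"type":"object","properties":{"xyz":{"type":"array","items":{"type":"array","items":{"type":"number"}}},"rot":{"type":"array","items":{"type":"array","items":{"type":"number"}}},"grip":{"type":"array","items":{"type":"number"}}},"required":["xyz","rot","grip"]}

```bash
mkdir -p pics; cat > h.py <<'E'
import numpy as np, cv2
from bench import readout, vision, ctrl
def snap(n,f,crop=None,s=1):
    c=vision.camera(n); np.savez(''+f+'.npz',**c)
    im=c['color'][:,:,::-1]
    if crop: im=im[crop[0]:crop[1],crop[2]:crop[3]]
    im=cv2.resize(im,None,fx=s,fy=s,interpolation=cv2.INTER_CUBIC)
    cv2.imwrite('pics/'+f+'.png',im); return c
def load(f): return np.load(''+f+'.npz')
def px(c,u,v,z=None):
    K=c['camera_matrix'];T=c['extrinsics']
    r=T[:3,:3]@np.array([(u-K[0,2])/K[0,0],(v-K[1,2])/K[1,1],1.]);o=T[:3,3]
    d=c['depth'][int(round(v)),int(round(u))] if z is None else (z-o[2])/r[2]
    return o+d*r
E
python3 - <<'E'
from h import *
for n in('scene','top'):
    c=snap(n,n+'0',None,1.4); print(n,c['extrinsics'].round(3).tolist())
o=readout.get_obs()
print({k:np.round(v,3) for k,v in o.items()})
E
```

```text
scene [[0.846, 0.354, -0.398, 0.937], [0.532, -0.545, 0.647, -0.586], [0.012, -0.76, -0.65, 0.761], [0.0, 0.0, 0.0, 1.0]]
top [[-0.017, -0.996, 0.092, 0.468], [-1.0, 0.018, 0.007, 0.038], [-0.008, -0.091, -0.996, 1.219], [0.0, 0.0, 0.0, 1.0]]
{'time_s': np.float64(0.1), 'q': array([-1.527,  0.181,  1.608, -0.   ,  1.354, -0.206]), 'dq': array([ 0.   , -0.003, -0.001,  0.   , -0.001, -0.001]), 'joint_efforts': array([ 0.0000e+00, -4.4588e+01, -3.5224e+01, -0.0000e+00,  4.0000e-03,
       -0.0000e+00]), 'eef_pos': array([ 0.142, -0.557,  0.249]), 'eef_rot': array([-0.001,  0.992,  0.125,  0.   ]), 'wrist_force': array([0.03 , 0.049, 0.244]), 'torque': array([ 0.011, -0.074,  0.031]), 'grasp_force': np.float64(0.0), 'opening': np.float64(1.002)}
```

View pics/top0.png

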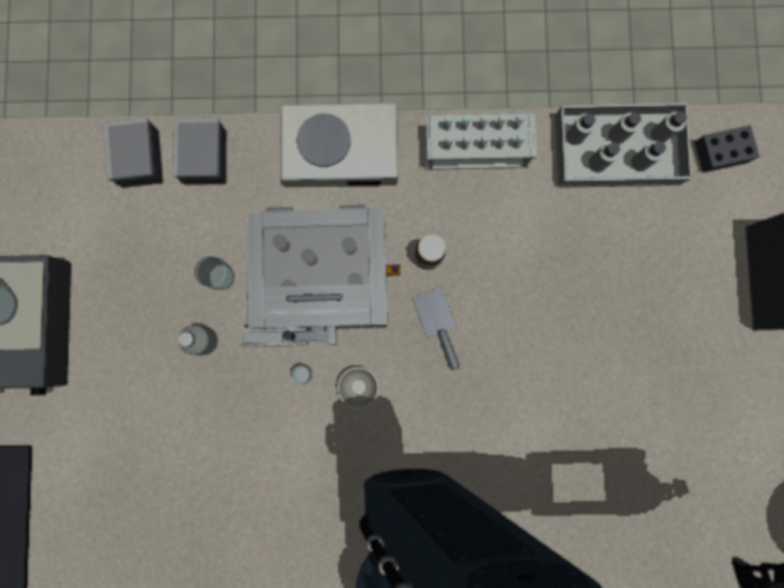

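View pics/scene0.png

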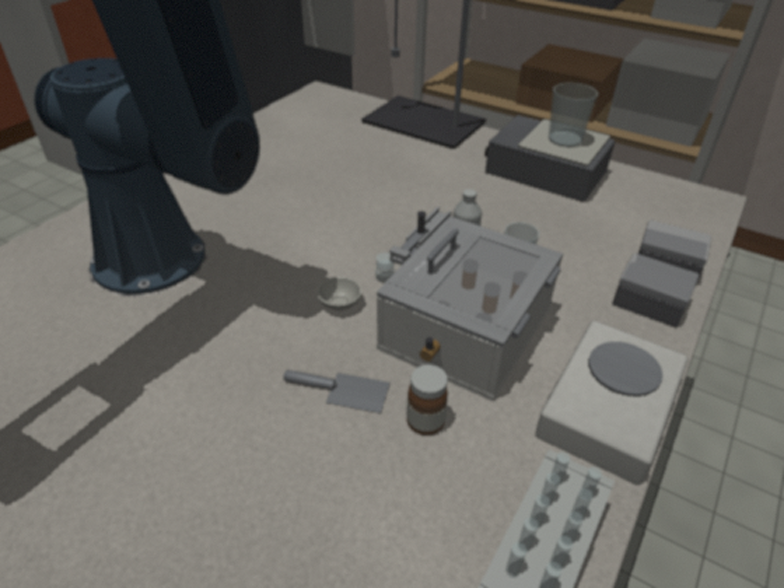

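The top view shows the box at about (315,270), the handle bar at (314,297) and the bolt knob at (289,337). The wash bottle, beaker, weighing bottle and dish stand to its left and in front. I'll enlarge this area and fit it.

```bash
python3 - <<'E'
from h import *
c=load('top0'); im=c['color'][:,:,::-1][135:255,160:300]
cv2.imwrite('pics/topc.png',cv2.resize(im,None,fx=5,fy=5,interpolation=cv2.INTER_CUBIC))
K=c['camera_matrix'];T=c['extrinsics'];d=c['depth']
v,u=np.mgrid[0:420,0:560]
P=np.stack([(u-K[0,2])/K[0,0]*d,(v-K[1,2])/K[1,1]*d,d],-1)@T[:3,:3].T+T[:3,3]
reg=np.zeros(d.shape,bool);reg[135:255,165:290]=1
def rect(lo,hi,n):
    m=reg&(P[...,2]>lo)&(P[...,2]<hi)&(d>0); q=P[m]
    print(n,m.sum(),q.mean(0).round(4),cv2.minAreaRect(q[:,:2].astype(np.float32)))
    return q,np.argwhere(m)
rect(.122,.138,'lid'); q,_=rect(.152,.169,'handle?');q,m=rect(.166,.185,'knob?');print(q[:12].round(4),m[:12])
m=reg&(P[...,2]>.145)
for (a,b) in np.argwhere(m): print((b,a),P[a,b].round(3),end=' ')
E
```

```text
lid 8679 [0.6292 0.1739 0.1307] ((0.6235789656639099, 0.17398826777935028), (0.26376867294311523, 0.26961660385131836), 0.27426841855049133)
handle? 91 [0.5732 0.1664 0.1665] ((0.5645644068717957, 0.18279045820236206), (0.06399527192115784, 0.1201341301202774), 37.34349822998047)
knob? 190 [0.5642 0.1761 0.1708] ((0.5615822672843933, 0.18681001663208008), (0.06431026756763458, 0.12572936713695526), 38.673858642578125)
[[0.5822 0.1457 0.1678]
 [0.582  0.143  0.1685]
 [0.5822 0.1382 0.1661]
 [0.582  0.1355 0.1677]
 [0.5816 0.1327 0.1712]
 [0.5819 0.1305 0.1671]
 [0.582  0.128  0.1663]
 [0.5818 0.1254 0.1676]
 [0.5809 0.2142 0.1675]
 [0.5808 0.2115 0.1681]
 [0.5806 0.2039 0.1686]
 [0.5802 0.2009 0.1711]] [[210 233]
 [210 234]
 [210 236]
 [210 237]
 [210 238]
 [210 239]
 [210 240]
 [210 241]
 [211 206]
 [211 207]
 [211 210]
 [211 211]]
(np.int64(218), np.int64(137)) [0.468 0.038 1.219] (np.int64(226), np.int64(137)) [0.468 0.038 1.219] (np.int64(237), np.int64(139)) [0.468 0.038 1.219] (np.int64(273), np.int64(142)) [0.468 0.038 1.219] (np.int64(199), np.int64(145)) [0.468 0.038 1.219] (
[... 13221 characters left out ...]
), np.int64(241)) [0.505 0.21  0.177] (np.int64(208), np.int64(241)) [0.505 0.209 0.171] (np.int64(209), np.int64(241)) [0.505 0.209 0.155] (np.int64(203), np.int64(242)) [0.502 0.22  0.18 ] (np.int64(204), np.int64(242)) [0.502 0.218 0.177] (np.int64(205), np.int64(242)) [0.502 0.215 0.177] (np.int64(206), np.int64(242)) [0.502 0.213 0.174] (np.int64(207), np.int64(242)) [0.502 0.21  0.18 ] (np.int64(208), np.int64(242)) [0.503 0.211 0.156] (np.int64(171), np.int64(245)) [0.468 0.038 1.219] (np.int64(250), np.int64(249)) [0.468 0.038 1.219] (np.int64(226), np.int64(252)) [0.468 0.038 1.219] (np.int64(228), np.int64(252)) [0.468 0.038 1.219] (np.int64(273), np.int64(254)) [0.468 0.038 1.219]
```

View pics/topc.png

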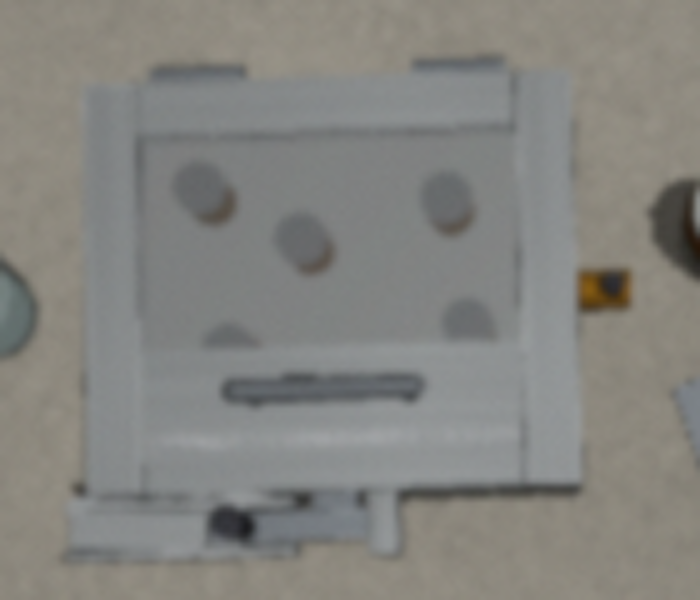

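The enlarged crop shows the knob at about (232,523), the bar from (225,390) to (425,384), and the keeper at (385,520). From depth, the knob is at about (0.508, 0.215) and the bar centre at about (0.576, 0.167). Next I'll work out the approach to the knob.

```bash
cat >> h.py <<'E'
from scipy.spatial.transform import Rotation as Ro
def tool():
    o=readout.get_obs(); q=o['eef_rot']; return o,Ro.from_quat([q[1],q[2],q[3],q[0]])
def go(p,yaw,tilt=0):
    "shift/turn in tool axes to TCP p, tool x at yaw, pointing down, tilted about world y by tilt"
    o,R=tool()
    T=Ro.from_euler('y',tilt)*Ro.from_matrix([[np.cos(yaw),np.sin(yaw),0],[np.sin(yaw),-np.cos(yaw),0],[0,0,-1]])
    print('t',o['time_s'],'pos',o['eef_pos'].round(4),'F',o['wrist_force'].round(1),'open',round(float(o['opening']),3))
    print('xyz',(R.inv().apply(np.array(p)-o['eef_pos'])*1000).round(1),'rot',(R.inv()*T).as_rotvec().round(3))
E
python3 - <<'E'
from h import *
c=load('top0');K=c['camera_matrix'];T=c['extrinsics'];d=c['depth']
v,u=np.mgrid[0:420,0:560]
P=np.stack([(u-K[0,2])/K[0,0]*d,(v-K[1,2])/K[1,1]*d,d],-1)@T[:3,:3].T+T[:3,3]
q=P[208:217,200:250].reshape(-1,3);q=q[(q[:,2]>.16)&(q[:,2]<.18)]
m=(q[:,1].min()+q[:,1].max())/2; s=np.polyfit(q[:,1]-m,q[:,0],1); print('bar',s,m,q[:,1].min(),q[:,1].max())
go([.508,.215,.25],-s[0])
go([.508,.215,.167],-s[0])
E
```

```text
bar [-0.01898717  0.57597651] 0.16754384946376422 0.11798511545598389 0.2171025834715445
t 0.1 pos [ 0.1422 -0.5567  0.2495] F [0.  0.  0.2] open 1.002
xyz [ 545.3 -657.2    0.7] rot [-0.002 -0.     0.231]
t 0.1 pos [ 0.1422 -0.5567  0.2495] F [0.  0.  0.2] open 1.002
xyz [ 545.3 -657.1   83.7] rot [-0.002 -0.     0.231]
```

{"fn": "play_rows", "kwargs": {"xyz": [[30,-36,0],[65,-79,0],[104,-125,0],[142,-171,0],[180,-217,0],[218,-263,0],[256,-309,0],[294,-355,0],[332,-400,0],[370,-446,0]], "rot": [[0,0,0.02],[0,0,0.04],[0,0,0.06],[0,0,0.08],[0,0,0.1],[0,0,0.13],[0,0,0.16],[0,0,0.19],[0,0,0.21],[0,0,0.23]], "grip": [0.6,0.6,0.6,0.6,0.6,0.6,0.6,0.6,0.6,0.6]}}

```text
time_s: 1.35
eef_pos: [0.3908, -0.0316, 0.2504]
eef_rot: [0.0, 1.0, 0.01, 0.0]
wrist_force: [0.9, -0.8, 0.0]
opening: 0.599
grasp_force: 0.0
```

```bash
python3 - <<'E'
from h import *
go([.508,.215,.25],.019)
E
```

```text
t 1.35 pos [ 0.3908 -0.0316  0.2504] F [ 0.9 -0.8  0. ] open 0.599
xyz [ 121.8 -244.4    0.4] rot [ 0.    -0.001  0.   ]
```

{"fn": "play_rows", "kwargs": {"xyz": [[22,-45,0],[44,-90,0],[66,-135,0],[88,-177,0],[106,-212,0],[116,-233,0],[122,-244,0],[122,-244,0],[122,-244,0],[122,-244,0]], "rot": [[0,0,0],[0,0,0],[0,0,0],[0,0,0],[0,0,0],[0,0,0],[0,0,0],[0,0,0],[0,0,0],[0,0,0]], "grip": [0.6,0.6,0.6,0.6,0.6,0.6,0.6,0.6,0.6,0.6]}}

```text
time_s: 2.6
eef_pos: [0.5074, 0.2121, 0.2504]
eef_rot: [0.0, 1.0, 0.009, 0.0]
wrist_force: [-0.2, 0.2, 0.4]
opening: 0.603
grasp_force: 0.0
```

```bash
python3 - <<'E'
from h import *
go([.508,.215,.167],.019)
c=snap('scene','s1',(110,260,220,420),4)
E
```

```text
t 2.6 pos [0.5074 0.2121 0.2504] F [-0.2  0.2  0.4] open 0.603
xyz [ 0.6 -2.9 83.4] rot [ 0. -0. -0.]
```

View pics/s1.png

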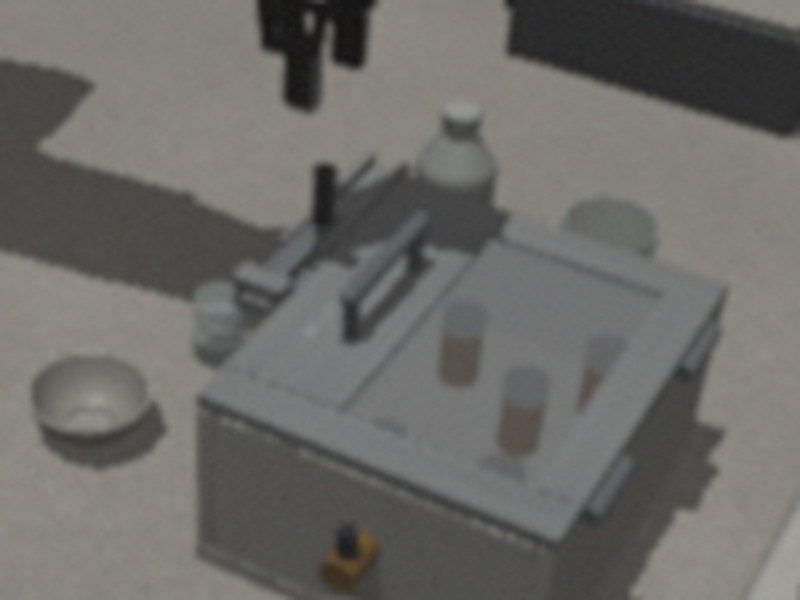

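The fingers at (300,85) and (348,45) straddle the knob at (323,170), and the way down is clear. I'll descend and close.

{"fn": "play_rows", "kwargs": {"xyz": [[0,-2,20],[0,-3,40],[0,-3,60],[0,-3,75],[0,-3,83],[0,-3,83],[0,-3,83],[0,-3,83],[0,-3,83],[0,-3,83]], "rot": [[0,0,0],[0,0,0],[0,0,0],[0,0,0],[0,0,0],[0,0,0],[0,0,0],[0,0,0],[0,0,0],[0,0,0]], "grip": [0.6,0.6,0.6,0.6,0.6,0.5,0.3,0.1,0.0,0.0]}}

```text
time_s: 3.9
eef_pos: [0.5081, 0.2159, 0.1682]
eef_rot: [-0.0, 1.0, 0.01, 0.001]
wrist_force: [-1.2, -0.4, 6.1]
opening: 0.141
grasp_force: 58.8
```

{"fn": "play_rows", "kwargs": {"xyz": [[0,-3,-1],[0,-7,-1],[0,-12,-1],[0,-17,-1],[0,-22,-1],[0,-27,-1],[0,-32,-1],[0,-36,-1],[0,-39,-1],[0,-40,-1]], "rot": [[0,0,0],[0,0,0],[0,0,0],[0,0,0],[0,0,0],[0,0,0],[0,0,0],[0,0,0],[0,0,0],[0,0,0]], "grip": [0,0,0,0,0,0,0,0,0,0]}}

```text
time_s: 5.15
eef_pos: [0.5073, 0.2562, 0.1684]
eef_rot: [-0.0, 1.0, 0.01, 0.001]
wrist_force: [6.0, -2.1, -2.3]
opening: 0.14
grasp_force: 58.7
```

{"fn": "play_rows", "kwargs": {"xyz": [[0,-1,0],[0,-2,0],[0,-3,0],[0,-4,0],[0,-5,0],[0,-6,0],[0,-7,0],[0,-8,0],[0,-8,0],[0,-8,0]], "rot": [[0,0,0],[0,0,0],[0,0,0],[0,0,0],[0,0,0],[0,0,0],[0,0,0],[0,0,0],[0,0,0],[0,0,0]], "grip": [0,0,0,0,0,0,0,0,0,0]}}

```text
time_s: 6.4
eef_pos: [0.5072, 0.2641, 0.1683]
eef_rot: [-0.0, 1.0, 0.01, 0.001]
wrist_force: [5.2, -2.1, -1.3]
opening: 0.141
grasp_force: 58.7
```

Not at the stop yet.

{"fn": "play_rows", "kwargs": {"xyz": [[0,-1,0],[0,-2,0],[0,-3,0],[0,-4,0],[0,-5,0],[0,-5,0],[0,-5,0],[0,-5,0],[0,-5,0],[0,-5,0]], "rot": [[0,0,0],[0,0,0],[0,0,0],[0,0,0],[0,0,0],[0,0,0],[0,0,0],[0,0,0],[0,0,0],[0,0,0]], "grip": [0,0,0,0,0,0,0,0,0,0]}}

```text
time_s: 7.65
eef_pos: [0.5071, 0.2677, 0.1682]
eef_rot: [0.001, 1.0, 0.01, 0.0]
wrist_force: [4.7, -7.4, -0.7]
opening: 0.141
grasp_force: 58.8
```

{"fn": "play_rows", "kwargs": {"xyz": [[0,-1,0],[0,-2,0],[0,-2,0],[0,-2,0],[0,-2,0],[0,-2,0],[0,-2,0],[0,-2,0],[0,-2,0],[0,-2,0]], "rot": [[0,0,0],[0,0,0],[0,0,0],[0,0,0],[0,0,0],[0,0,0],[0,0,0],[0,0,0],[0,0,0],[0,0,0]], "grip": [0,0,0,0,0,0,0,0,0,0]}}

```text
time_s: 8.9
eef_pos: [0.5071, 0.2679, 0.168]
eef_rot: [0.003, 1.0, 0.01, 0.0]
wrist_force: [5.1, -14.5, 0.8]
opening: 0.139
grasp_force: 59.1
```

Firmly at the stop. I'll ease off, open the gripper and rise.

{"fn": "play_rows", "kwargs": {"xyz": [[0,1,0],[0,3,0],[0,3,0],[0,3,0],[0,3,0],[0,3,-15],[0,3,-40],[0,3,-65],[0,3,-80],[0,3,-80]], "rot": [[0,0,0],[0,0,0],[0,0,0],[0,0,0],[0,0,0],[0,0,0],[0,0,0],[0,0,0],[0,0,0],[0,0,0]], "grip": [0,0,0.3,0.6,0.6,0.6,0.6,0.6,0.6,0.6]}}

```text
time_s: 10.15
eef_pos: [0.5072, 0.2681, 0.25]
eef_rot: [-0.0, 1.0, 0.01, 0.001]
wrist_force: [0.2, -1.2, 0.2]
opening: 0.598
grasp_force: 0.0
```

```bash
python3 - <<'E'
from h import *
go([.576,.1675,.245],.019+np.pi/2)
E
```

```text
t 10.15 pos [0.5072 0.2681 0.25  ] F [ 0.2 -1.2  0.2] open 0.598
xyz [ 66.8 102.    5.1] rot [ 0.002 -0.003 -1.57 ]
```

{"fn": "play_rows", "kwargs": {"xyz": [[8,11,0],[16,23,0],[23,34,0],[30,45,0],[37,57,0],[45,68,0],[52,79,0],[60,91,0],[67,102,0],[67,102,0]], "rot": [[0,0,-0.17],[0,0,-0.35],[0,0,-0.52],[0,0,-0.7],[0,0,-0.87],[0,0,-1.05],[0,0,-1.22],[0,0,-1.4],[0,0,-1.57],[0,0,-1.57]], "grip": [0.6,0.6,0.6,0.6,0.6,0.6,0.6,0.6,0.6,0.6]}}

```text
time_s: 11.4
eef_pos: [0.5752, 0.1665, 0.247]
eef_rot: [-0.001, 0.701, 0.713, -0.001]
wrist_force: [0.0, 0.4, -0.5]
opening: 0.599
grasp_force: 0.0
```

```bash
python3 - <<'E'
from h import *
go([.576,.1675,.164],.019+np.pi/2)
c=snap('scene','s2',(110,260,220,420),4)
E
```

```text
t 11.4 pos [0.5752 0.1665 0.247 ] F [ 0.   0.4 -0.5] open 0.599
xyz [ 1.  1. 83.] rot [-0.002  0.    -0.003]
```

View pics/s2.png

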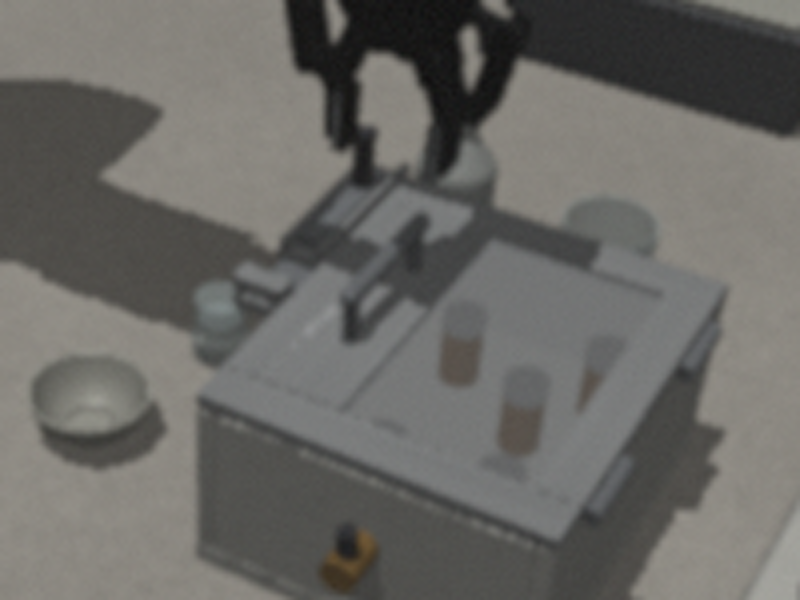

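The bolt knob is now at (365,150), clear of the tab. The fingers at (340,130) and (440,155) straddle the bar centre at (385,250). I'll descend and grip.

{"fn": "play_rows", "kwargs": {"xyz": [[1,1,20],[1,1,40],[1,1,60],[1,1,75],[1,1,82],[1,1,82],[1,1,82],[1,1,82],[1,1,82],[1,1,82]], "rot": [[0,0,0],[0,0,0],[0,0,0],[0,0,0],[0,0,0],[0,0,0],[0,0,0],[0,0,0],[0,0,0],[0,0,0]], "grip": [0.6,0.6,0.6,0.6,0.6,0.4,0.2,0.1,0.0,0.0]}}

```text
time_s: 12.7
eef_pos: [0.5776, 0.1683, 0.1674]
eef_rot: [0.001, 0.7, 0.714, 0.001]
wrist_force: [4.0, 1.0, 2.4]
opening: 0.116
grasp_force: 58.5
```

```bash
python3 - <<'E'
from h import *
o,R=tool();print(R.as_matrix().round(3),o['eef_pos'],o['wrist_force'],o['torque'])
h=np.array([-165.,44.])
for a in (.02,.04,.07,.1,.12,.14):
    x=h[0]*np.cos(a)+h[1]*np.sin(a); z=-h[0]*np.sin(a)+h[1]*np.cos(a); print(a,round(x-h[0],1),round(z-h[1],1))
E
```

```text
[[-0.019  1.     0.003]
 [ 1.     0.019  0.   ]
 [ 0.     0.003 -1.   ]] [0.57761634 0.1682505  0.16738747] [3.9520119  0.95423736 2.43381951] [ 0.09564965 -0.6503303  -0.09106856]
0.02 0.9 3.3
0.04 1.9 6.6
0.07 3.5 11.4
0.1 5.2 16.3
0.12 6.5 19.4
0.14 7.8 22.6
```

Gripped. Tool +y is world +x, and a positive turn about tool x follows the lid. I'll pull slowly along the lid's arc.

{"fn": "play_rows", "kwargs": {"xyz": [[0,0.2,-0.6],[0,0.3,-1.2],[0,0.5,-1.8],[0,0.7,-2.4],[0,0.8,-3],[0,1,-3.6],[0,1.2,-4.2],[0,1.4,-4.8],[0,1.5,-5.4],[0,1.7,-6]], "rot": [[0.004,0,0],[0.007,0,0],[0.011,0,0],[0.014,0,0],[0.018,0,0],[0.022,0,0],[0.025,0,0],[0.029,0,0],[0.032,0,0],[0.036,0,0]], "grip": [0,0,0,0,0,0,0,0,0,0]}}

```text
time_s: 13.95
eef_pos: [0.5781, 0.1682, 0.1691]
eef_rot: [-0.013, 0.7, 0.714, -0.013]
wrist_force: [13.0, 2.8, -20.3]
opening: 0.114
grasp_force: 58.2
```

{"fn": "play_rows", "kwargs": {"xyz": [[0,0.2,-0.4],[0,0.3,-0.8],[0,0.4,-1.2],[0,0.5,-1.6],[0,0.6,-2],[0,0.7,-2.4],[0,0.8,-2.8],[0,0.9,-3.2],[0,1,-3.6],[0,1.1,-4]], "rot": [[0.002,0,0],[0.005,0,0],[0.007,0,0],[0.01,0,0],[0.012,0,0],[0.014,0,0],[0.017,0,0],[0.019,0,0],[0.022,0,0],[0.024,0,0]], "grip": [0,0,0,0,0,0,0,0,0,0]}}

```text
time_s: 15.2
eef_pos: [0.5799, 0.1682, 0.1746]
eef_rot: [-0.021, 0.7, 0.713, -0.021]
wrist_force: [9.2, 1.0, -9.4]
opening: 0.114
grasp_force: 59.4
```

The gasket has given way gradually. I'll carry on along the arc.

{"fn": "play_rows", "kwargs": {"xyz": [[0,0.2,-0.6],[0,0.5,-1.4],[0,0.8,-2.2],[0,1.1,-3],[0,1.4,-3.8],[0,1.7,-4.6],[0,2,-5.4],[0,2.3,-6.2],[0,2.6,-7],[0,2.9,-7.8]], "rot": [[0.004,0,0],[0.008,0,0],[0.012,0,0],[0.016,0,0],[0.02,0,0],[0.024,0,0],[0.028,0,0],[0.032,0,0],[0.036,0,0],[0.04,0,0]], "grip": [0,0,0,0,0,0,0,0,0,0]}}

```text
time_s: 16.45
eef_pos: [0.5827, 0.1683, 0.1824]
eef_rot: [-0.035, 0.7, 0.713, -0.036]
wrist_force: [6.4, 1.0, -6.5]
opening: 0.113
grasp_force: 59.7
```

```bash
python3 - <<'E'
from h import *
# target: TCP carried with lid from a=0 pose (.5776,.1683,.1674) to a=.14 ; bar rise 22.6, x +7.8
go([.5776+.0078,.1682,.1674+.0226],.019+np.pi/2,.14)
E
```

```text
t 16.45 pos [0.5827 0.1683 0.1824] F [ 6.4  1.  -6.5] open 0.113
xyz [-0.1  1.9 -7.8] rot [ 0.039  0.002 -0.   ]
```

{"fn": "play_rows", "kwargs": {"xyz": [[0,0.2,-0.8],[0,0.5,-1.6],[0,0.7,-2.4],[0,0.9,-3.2],[0,1.2,-4],[0,1.4,-4.8],[0,1.6,-5.6],[0,1.8,-6.4],[0,2,-7.2],[0,2,-7.7]], "rot": [[0.004,0,0],[0.008,0,0],[0.012,0,0],[0.016,0,0],[0.02,0,0],[0.024,0,0],[0.028,0,0],[0.032,0,0],[0.036,0,0],[0.04,0,0]], "grip": [0,0,0,0,0,0,0,0,0,0]}}

```text
time_s: 17.7
eef_pos: [0.5857, 0.1683, 0.1897]
eef_rot: [-0.049, 0.699, 0.712, -0.05]
wrist_force: [7.6, 1.6, -7.2]
opening: 0.115
grasp_force: 59.6
```

```bash
python3 - <<'E'
from h import *
go([.5776+.0078,.1682,.1674+.0226],.019+np.pi/2,.14)
c=snap('scene','s3',(110,260,220,420),4)
E
```

```text
t 17.7 pos [0.5857 0.1683 0.1897] F [ 7.6  1.6 -7.2] open 0.115
xyz [-0.1 -0.3 -0.2] rot [-0.     0.002 -0.   ]
```

View pics/s3.png

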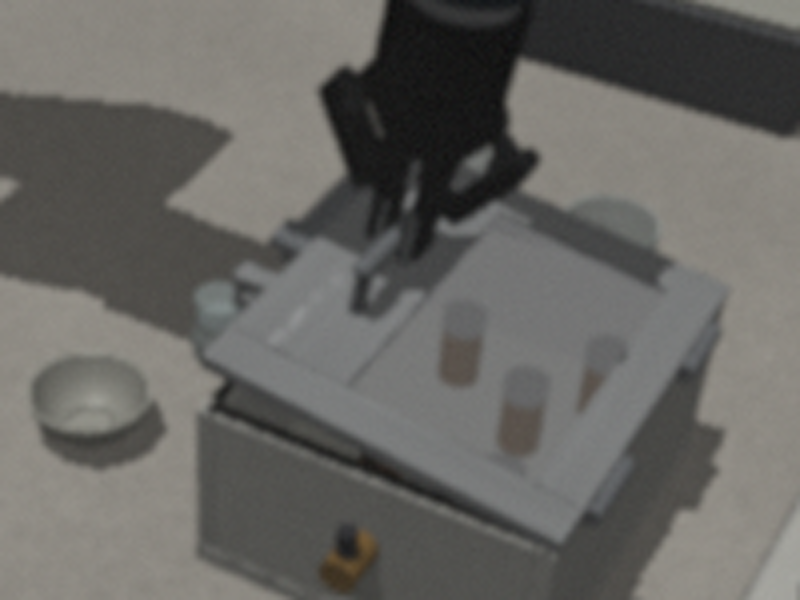

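The lid is lifted at its front, with the corner at (208,352) and the rim corner at (205,405), and the bar is gripped. I'll check the angle from depth while holding.

{"fn": "play_rows", "kwargs": {"xyz": [[0,0,0],[0,0,0],[0,0,0],[0,0,0],[0,0,0],[0,0,0],[0,0,0],[0,0,0],[0,0,0],[0,0,0]], "rot": [[0,0,0],[0,0,0],[0,0,0],[0,0,0],[0,0,0],[0,0,0],[0,0,0],[0,0,0],[0,0,0],[0,0,0]], "grip": [0,0,0,0,0,0,0,0,0,0]}}

```text
time_s: 19.0
eef_pos: [0.5857, 0.1683, 0.1897]
eef_rot: [-0.049, 0.699, 0.712, -0.05]
wrist_force: [6.7, 1.5, -8.0]
opening: 0.112
grasp_force: 59.6
```

```bash
python3 - <<'E'
from h import *
def strip(c,poly):
    poly=(np.array(poly)/4+[220,110]).astype(np.int32)
    m=np.zeros((420,560),np.uint8);cv2.fillPoly(m,[poly],1);d=c['depth']
    v,u=np.nonzero((m>0)&(d>0));K=c['camera_matrix'];T=c['extrinsics'];z=d[v,u]
    P=np.c_[(u-K[0,2])/K[0,0]*z,(v-K[1,2])/K[1,1]*z,z]@T[:3,:3].T+T[:3,3]
    A=np.c_[P[:,0],P[:,1],np.ones(len(P))];k=np.linalg.lstsq(A,P[:,2],rcond=None)[0]
    print(len(P),'plane',k.round(3),'angle',np.arctan(-k[0]).round(3),'x',P[:,0].min().round(3),P[:,0].max().round(3))
strip(load('s1'),[(220,385),(240,365),(580,505),(555,535)])
c=snap('scene','s4')
strip(c,[(225,350),(245,335),(585,495),(558,530)])
o,_=tool();print(o['time_s'],o['eef_pos'],o['wrist_force'],np.abs(o['dq']).max())
E
```

```text
803 plane [-0.002 -0.066  0.136] angle 0.002 x 0.539 0.75
887 plane [-0.138 -0.095  0.24 ] angle 0.137 x 0.543 0.748
19.05 [0.58570015 0.16832918 0.18974896] [ 6.82564934  1.07088707 -6.95037043] 0.001701541258848386
```

```bash
python3 -c "
from bench import ctrl; print(ctrl.hand_in())"
```

```text
the job is handed in; nothing more can be done
None
```

Job handed in at about 19 s: I drew the bolt to its stop, the gasket let go slowly, and the arm is still gripping the handle with the lid steady at about 0.14 rad (front edge about 30 mm up); I steered clear of the objects around the box, but didn't re-check them or the knob with a picture at the end.

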